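Find the outlet left on and release its key

TASK

One of the four outlets on the bench power box has been left switched on: its key is latched down. Starting at the end with the round main switch, tap the four keys lightly one after another along the row to feel which one is already down, without pushing any raised key home; only then press the latched key fully down and let it go, so that it springs up level with the others. Pick nothing up, and leave everything else on the bench where it stands.

Things in the scene. Friction and masses are not known exactly. Their poses are not given: they have to be found in the camera images.
- power_box: Grey bench power box, fixed, 140 mm deep (x) x 360 mm long (y) x 62 mm high. Origin: centre of its underside; x to the rear, y along the row towards the round main switch (at y +138 mm, top at 88 mm), z up. Four keys in a row near the front edge, four outlets behind (x +31 mm), two with low black plugs (top at 81 mm); -y end blank. Turned up to 20 degrees.
- slot1 (a point): Key position 1 of 4, counted from the main switch end (nearest to the main switch): centre of the key frame's upper face, 65 mm above the bench, at x -32, y +85 mm in the box's frame; fixed, positions 50 mm apart, whatever key stands there. Up key: gives from 2.4 N, 0.4 N more per mm, clicks 8 to 9 mm down, stop at 10 mm (6.4 N).
- slot2 (a point): Key position 2 of 4, counted from the main switch end: centre of the key frame's upper face, 65 mm above the bench, at x -32, y +35 mm in the box's frame; fixed, positions 50 mm apart, whatever key stands there. Moving a key fast adds about 2 N per 0.1 m/s.
- slot3 (a point): Key position 3 of 4, counted from the main switch end: centre of the key frame's upper face, 65 mm above the bench, at x -32, y -15 mm in the box's frame; fixed, positions 50 mm apart, whatever key stands there. A key let go before its click comes back up; pushed past it, it stays latched.
- slot4 (a point): Key position 4 of 4, counted from the main switch end (farthest): centre of the key frame's upper face, 65 mm above the bench, at x -32, y -65 mm in the box's frame; fixed, positions 50 mm apart, whatever key stands there. A latched key gives nothing below 4.8 N; pressed on to its stop and let go, it springs fully up.
- key_a: One of four identical white push-push key caps, 30 (x) x 28 (y) mm, in any of the four positions (differs from start to start: compare x, y with the slots). Origin: centre of its upper face; moves with the key; axes as the box's. Face 78 mm above the bench when up, 72 mm when latched (6 mm lower), 68 mm pressed home (3 mm above its frame).
- key_b: One of four identical white push-push key caps, 30 (x) x 28 (y) mm, in any of the four positions (differs from start to start: compare x, y with the slots). Origin: centre of its upper face; moves with the key; axes as the box's. Face 78 mm above the bench when up, 72 mm when latched (6 mm lower), 68 mm pressed home (3 mm above its frame).
- key_c: One of four identical white push-push key caps, 30 (x) x 28 (y) mm, in any of the four positions (differs from start to start: compare x, y with the slots). Origin: centre of its upper face; moves with the key; axes as the box's. Face 78 mm above the bench when up, 72 mm when latched (6 mm lower), 68 mm pressed home (3 mm above its frame).
- key_d: One of four identical white push-push key caps, 30 (x) x 28 (y) mm, in any of the four positions (differs from start to start: compare x, y with the slots). Origin: centre of its upper face; moves with the key; axes as the box's. Face 78 mm above the bench when up, 72 mm when latched (6 mm lower), 68 mm pressed home (3 mm above its frame).
- foil_roll: Roll of copper foil, 62 mm across, 12 mm high, lying on the blank end of the power box's top. Origin: centre of its underside. Bystander, loose.
- flux_jar: Small jar with black lid, 52 mm across, 56 mm high, on the bench in front of the box. Origin: centre of its underside. Bystander, loose.
- solder_spool: Flanged spool, 60 mm across, 50 mm high, standing on the bench beyond the box's blank end. Origin: centre of its underside. Bystander, loose.
- glass_cutter: Hand glass cutter, 140 mm long, 13 mm thick, lying in front of the box. Origin: underside, near its middle; x towards its wheel. Bystander, loose.
- glass_offcut: Piece of green sheet glass 100 x 75 x 4 mm lying beyond the main switch end. Origin: centre of its underside. Bystander, loose.
- spray_bottle: Upright spray bottle, 72 mm across, 194 mm high, behind and beyond the main switch end. Origin: centre of its underside. Bystander, loose.
- mug: White mug, 80 mm across, 92 mm high, behind and beyond the blank end. Origin: centre of its underside. Bystander, loose.

How it is judged:
By the outcome, as a careful person would: the job done as asked, in the order asked, and still so for the second after the job is handed in, with the robot touching nothing.
It also fails if it takes over 45 s, if anything falls off the work surface, if the arm or the gripper's body presses on something with over 40 N, if the wrist force passes 120 N, or if a joint passes its speed limit or range.

ROBOT

A 7-joint arm with a two-finger parallel gripper is mounted at the origin on the work surface. World frame = base frame: x ahead of the robot, y to its left, z up, the work surface at z = 0. Lengths are in mm, angles in degrees, forces in N, time in s.
With the tool pointing down it reaches from about 400 to 850 mm from the base axis. Payload 4.5 kg.
Tool frame: the origin (TCP) lies midway between the tips of the shut fingers; the grasp point (between the pads) lies ctrl.pinch_z behind it (ctrl.pinch_z is the distance from the TCP to the grasp point, in mm); z points along the fingers, y is the direction in which the jaws open and shut (so a half turn about z gives the same grasp; the last joint's range is limited). The gripper opens to 88 mm and grips with 3 to 60 N. Pads are 18 mm wide; open, the fingers measure 123 mm over their backs; the gripper's body (75 mm by 187 mm) begins 45 mm behind the grasp point.
Start: joints at [69.947, 39.483, -11.15, 89.685, 9.013, 51.709, -12.324], TCP at [234.061, -579.545, 205.543] pointing down, gripper open.
Joint ranges: [-172.22, 172.22], [-26.19, 119.32], [-84.43, 86.54], [7.71, 146.69], [-57.33, 237.33], [2.42, 119.75], [-152.13, 152.13]. Speed limits (degrees/s): [147.25, 147.25, 180, 180, 180, 180, 180].

INTERFACE

Orientations are given as a 3x3 rotation matrix whose columns are the frame's x, y, z axes.
In Python, from rig import observe, read_camera, get_calibration, ticket, recognise, tip_of, ctrl gives the robot as it stands.
- The arm moves only by the shell command python3 -m inch 'ROWS' [OPENING]. ROWS is JSON, a list of rows, each a list of 2 entries, a list of its own where there are three numbers: the shift along the tool's x, y, z in cm, then the turn, a rotation vector about the tool's x, y, z in rad. A call has 1 to 10 rows; each row shifts and turns the commanded pose from where the row before left it, along the tool's axes as they then stand; what a row does not reach is not made up. A row lasts 1/8 s, in which the tool goes at most 62.5 mm and 10.7 degrees, less where a joint would pass 70% of its speed; a pose out of reach is approached as far as the arm can. A call is refused whole if a number of a shift passes 6.25 or a number of a turn 0.188, either way. A call with a gripper value outside its range is refused whole. OPENING is the closure, from -1 (fully open) to 1 (shut), set as the call begins (- or left out, the last holds). The fingers move at their own pace and stop on an object; the grip force is fixed at half the most. Time passes only in rows, so rows that do not move let the fingers close. It gives the time, the measured TCP pose, the force and the opening at its end, in the units of the state.
- observe(): the state, without advancing time (a new reading comes with each control period).
- read_camera(name): name is "side" or "top" or "wrist"; returns (picture, depth): 420x560x3 uint8, red, green, blue; 420x560 float32, mm along the optical axis (not along the pixel's ray), 0 where there is no reading.
- get_calibration(name): a dict with "mtx" (3x3 intrinsics, pixels), "eye" and "rotation" of the camera in the world. Camera axes: x right, y up, looking along -z (the intrinsics and any distortion apply to the point x, -y, -z); pixel columns grow to the right and rows downward; lengths in mm; the calibration is good to about 2 mm. A picture is of the moment at which its call begins: read the wrist's pose just before it. get_calibration takes no time and is no camera call; for the wrist camera it gives the pose at the moment of the call.
- ticket.finish_job(): hands the job in, once; it reports no verdict.
Trained networks look in the newest picture that a camera, given by its name, has taken for a name from the list of things; names that differ only in an ending like _2 or _b are one class to them, and where a whole thing is asked for, a point or a joint stands for the part that bears it (a point fixed in the world has none). Each returns a list of dicts, best first, with "p" (0 to 1); they miss things now and then, are a little off and sometimes report something else, mostly with a low value. They report only what shows in the picture. A call takes as long as a camera call.
- recognise(camera, thing): "location" ([x, y, z] in mm, in the coordinates of the camera as it stood for that picture, good to about 4 mm: the middle of the surface that is visible of it).
- tip_of(camera, thing): "location" ([x, y, z] in mm, in the coordinates of the camera as it stood for that picture, good to about 4 mm: a listed point, or the origin of a listed thing).
The state is a dict: "clock": time; "joint_pos": joint angles; "joint_vel": joint speeds; "tau": joint torques, N m; "position": TCP position; "ee_rot": TCP orientation; "contact_force": force on the tool from outside, world axes, zero at the start; "torque": the same for the moment, N m; "width": opening from 0.0 (shut) to 1.0 (fully open).
Only numpy, scipy, OpenCV 4.12 (cv2) and the standard library are available. Lean on these libraries where they do the work, as an engineer would, in place of code of your own. Each camera call takes 0.05 s, during which the arm holds its last target.

## Working session

There is one attempt and no reset: what is moved stays moved. The work goes in short steps, Python scripts to look and compute and a shell command to move; the robot and the scene stay as the last step left them, time stands still between calls to the robot, and variables do not carry over. Pictures are saved under pics/ and viewed, and the job is handed in when it is done.

```bash
ls; mkdir -p pics; python3 - <<'E'
from rig import *
import cv2,numpy as np
s=observe();print({k:np.round(v,3).tolist() for k,v in s.items()}, ctrl.pinch_z)
for c in ["side","top"]:
    p,d=read_camera(c); cv2.imwrite(f"pics/{c}0.png",p[:,:,::-1]); print(c,get_calibration(c))
    if c=="top":
        g=get_calibration(c);R=np.array(g["rotation"]);e=np.array(g["eye"])
        for t in ["power_box","slot1","slot2","slot3","slot4","key_a"]:
            for r in tip_of(c,t)[:5]: print(t,round(r["p"],2),np.round(R@np.array(r["location"])+e,1))
E
```

```text
pics
{'clock': 0.0, 'joint_pos': [69.947, 39.534, -11.146, 89.744, 9.013, 51.709, -12.326], 'joint_vel': [0.0, -0.056, -0.023, 0.126, 0.014, 0.202, 0.038], 'tau': [-0.001, -52.756, -1.267, -15.343, -0.052, 0.007, 0.0], 'position': [233.726, -578.914, 204.711], 'ee_rot': [[0.927, 0.375, -0.001], [0.375, -0.927, 0.002], [-0.0, -0.002, -1.0]], 'contact_force': [0.065, -0.289, -0.084], 'torque': [0.035, 0.009, 0.038], 'width': 0.998} 18.700000000000003
side {'mtx': array([[415.38659577,   0.        , 283.55114566],
       [  0.        , 415.38659577, 202.43151367],
       [  0.        ,   0.        ,   1.        ]]), 'eye': array([468.20990442, 603.17655192, 753.78597544]), 'rotation': array([[-0.99035065,  0.09021502, -0.10519905],
       [-0.13710847, -0.74831479,  0.64901945],
       [-0.0201707 ,  0.65718052,  0.75346328]])}
top {'mtx': array([[410.28793793,   0.        , 278.74324743],
       [  0.        , 410.28793793, 213.20867757],
       [  0.        ,   0.        ,   1.        ]]), 'eye': array([ 424.24353211,   58.12083958, 1003.86101545]), 'rotation': array([[ 0.01185798,  0
[... 236 characters left out ...]
522.5 -22.5  67.4]
slot1 0.84 [553.8 125.9  67. ]
slot1 0.78 [540.2  75.2  67.3]
slot1 0.59 [465.2 153.1   1.3]
slot2 0.97 [531.2  27.   69.8]
slot2 0.93 [522.5 -22.5  67.4]
slot2 0.84 [553.8 125.9  67. ]
slot2 0.78 [540.2  75.2  67.3]
slot2 0.59 [465.2 153.1   1.3]
slot3 0.97 [531.2  27.   69.8]
slot3 0.93 [522.5 -22.5  67.4]
slot3 0.84 [553.8 125.9  67. ]
slot3 0.78 [540.2  75.2  67.3]
slot3 0.59 [465.2 153.1   1.3]
slot4 0.97 [531.2  27.   69.8]
slot4 0.93 [522.5 -22.5  67.4]
slot4 0.84 [553.8 125.9  67. ]
slot4 0.78 [540.2  75.2  67.3]
slot4 0.59 [465.2 153.1   1.3]
key_a 0.75 [524.  -17.   77.2]
key_a 0.66 [551.9 128.3  77.4]
key_a 0.51 [530.8  27.6  78.9]
key_a 0.48 [543.8  75.3  70.5]
```

View pics/top0.png

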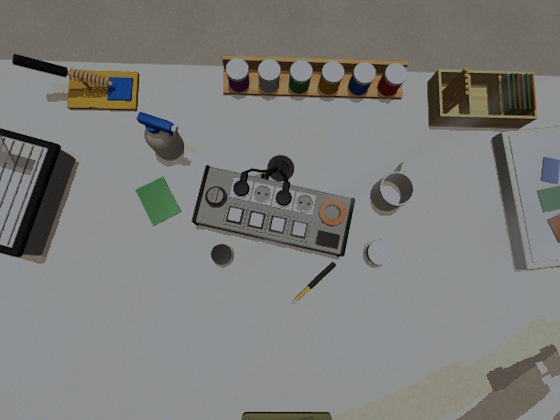

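View pics/side0.png

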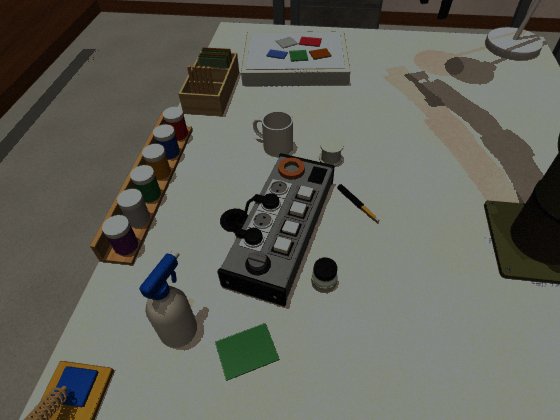

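Top view: the main switch is at (216,196), which is the +y end. The keys lie at (235,215), (257,220), (278,225) and (299,229), and the jar and cutter are in front of the box. The box is turned about -12°. I'll shut the gripper, align with the row, and move above it.

```bash
python3 -m inch '[[[0,0,-1.5],[0,0,0.148]],[[0,0,-1.5],[0,0,0.148]],[[0,0,-1.5],[0,0,0.148]],[[0,0,-1.5],[0,0,0.148]],[[1,-5,-0.5],[0,0,0]],[[1,-5,-0.5],[0,0,0]],[[1,-5,-0.5],[0,0,0]],[[1,-5,-0.5],[0,0,0]],[[1,-5,-0.5],[0,0,0]],[[1,-5,-0.5],[0,0,0]]]' 1
```

```text
clock: 1.65
position: [355.4, -296.8, 295.9]
ee_rot: [[0.978, -0.207, 0.001], [-0.207, -0.978, -0.0], [0.001, 0.0, -1.0]]
contact_force: [0.5, 0.3, 0.4]
width: 0.0
```

```bash
python3 -m inch '[[[1,-5,0],[0,0,0]],[[1,-5,0],[0,0,0]],[[1,-5,0],[0,0,0]],[[1,-5,0],[0,0,0]],[[1,-5,0],[0,0,0]],[[1,-5,0],[0,0,0]],[[1,-5,0],[0,0,0]],[[0,0,0],[0,0,0]],[[0,0,0],[0,0,0]]]'
cat > h.py <<'E'
from rig import *
import cv2,numpy as np
def st():
    s=observe();print(round(s["clock"],2),np.round(s["position"],1),"F",np.round(s["contact_force"],2),"w",round(s["width"],2));return s
E
python3 - <<'E'
from h import *
s=st();print(np.round(s["ee_rot"],3))
c="wrist";g=get_calibration(c);print(g)
p,d=read_camera(c); cv2.imwrite("pics/w1.png",p[:,:,::-1]);np.save("w1.npy",d)
R=np.array(g["rotation"]);e=np.array(g["eye"])
for t in ["power_box","slot1","key_a"]:
    for r in tip_of(c,t)[:5]: print(t,round(r["p"],2),np.round(R@np.array(r["location"])+e,1))
E
```

```text
clock: 2.78
position: [495.2, 28.9, 295.4]
ee_rot: [[0.978, -0.207, -0.001], [-0.207, -0.978, -0.001], [-0.0, 0.001, -1.0]]
contact_force: [-0.6, 0.1, 0.2]
width: 0.005
2.77 [495.2  28.9 295.4] F [-0.58  0.09  0.19] w 0.0
[[ 0.978 -0.207 -0.001]
 [-0.207 -0.978 -0.001]
 [-0.     0.001 -1.   ]]
{'mtx': array([[290.42786272,   0.        , 276.624725  ],
       [  0.        , 290.42786272, 210.06890576],
       [  0.        ,   0.        ,   1.        ]]), 'eye': array([565.59039041,  14.18986595, 474.29160895]), 'rotation': array([[-2.06805516e-01,  9.40063160e-01,  2.71132318e-01],
       [-9.78382007e-01, -1.98807088e-01, -5.69595568e-02],
       [ 3.57445548e-04, -2.77050531e-01,  9.60855283e-01]])}
power_box 0.83 [567.5  37.5   0.6]
key_a 0.81 [552.1 132.   77.4]
key_a 0.57 [539.7  79.6  69. ]
key_a 0.57 [520.5 -21.5  71.7]
```

View pics/w1.png

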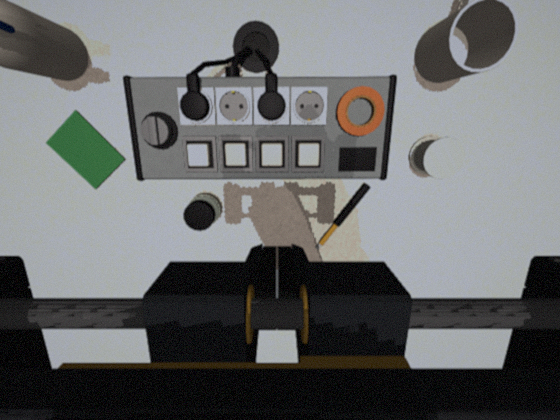

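Wrist view: the box is square to the tool. The keys are at (200,154), (236,154), (272,154) and (308,154). Next I'll measure their positions and heights from the depth.

```bash
cat >> h.py <<'E'
def world(g,u,v,d):
    K=g["mtx"];x=(u-K[0,2])/K[0,0]*d;y=(v-K[1,2])/K[1,1]*d
    return np.stack([x,-y,-d],-1)@np.array(g["rotation"]).T+np.array(g["eye"])
E
python3 - <<'E'
from h import *
g=get_calibration("wrist");d=np.load("w1.npy")
im=cv2.imread("pics/w1.png")
v,u=np.mgrid[0:420,0:560];W=world(g,u,v,d)
gray=im.min(2)
pts=[]
for cu in (200,236,272,308):
    sub=np.zeros_like(gray);sub[136:172,cu-17:cu+18]=gray[136:172,cu-17:cu+18]
    n,l,s,c=cv2.connectedComponentsWithStats((sub>150).astype(np.uint8))
    k=1+np.argmax(s[1:,4]);m=l==k
    er=cv2.erode(m.astype(np.uint8),np.ones((5,5)))>0
    z=W[er][:,2];print(cu,s[k],np.round(c[k],1),"z med",np.median(z),"sd",z.std(),"xy",np.round(np.median(W[er],0),1)); pts.append(np.median(W[er],0))
P=np.array(pts);t=P[0]-P[3];print("spacing",np.linalg.norm(np.diff(P[:,:2],axis=0),axis=1),"yaw",-np.degrees(np.arctan2(t[0],t[1])))
# box top
m=(v>110)&(v<135)&(u>135)&(u<150);m=(W[...,2]>57)&(W[...,2]<67)&(v<190)&(u>110)&(u<410)
r=cv2.minAreaRect(W[m][:,:2].astype(np.float32));print(r,np.median(W[m][:,2]))
E
```

```text
200 [187 145  21  21 389] [197.4 154.6] z med 78.25225132402875 sd 25.645149558518458 xy [552.5 125.   78.3]
236 [226 144  19  21 387] [235.1 154. ] z med 72.19062705892802 sd 36.58714685848533 xy [542.1  75.9  72.2]
272 [262 144  19  21 371] [271.5 154.2] z med 78.15913602845578 sd 0.7161487254623011 xy [531.5  27.5  78.2]
308 [299 144  20  21 382] [308.5 154. ] z med 78.05043482598688 sd 0.803021620987599 xy [521.7 -21.3  78.1]
spacing [50.16601846 49.58987181 49.74917045] yaw -11.891714059551216
((573.2200927734375, 34.47096252441406), (359.4103088378906, 156.04220581054688), 78.19696044921875) 62.89409088872327
```

Depth says slot 2 sits at 72 mm and the others at 78 mm. I'll now do the ordered light taps, starting by moving above key 1.

```bash
python3 -m inch '[[[1.2,-3.53,2],[0,0,0]],[[1.2,-3.53,2],[0,0,0]],[[1.2,-3.53,2],[0,0,0]],[[0,0,4],[0,0,0]],[[0,0,4],[0,0,0]],[[0,0,4],[0,0,0]],[[0,0,2],[0,0,0]],[[0,0,0],[0,0,0]],[[0,0,0],[0,0,0]]]'
```

```text
clock: 4.1
position: [553.5, 125.4, 96.5]
ee_rot: [[0.978, -0.208, 0.002], [-0.208, -0.978, 0.0], [0.002, -0.001, -1.0]]
contact_force: [0.3, 0.2, 0.5]
width: 0.001
```

```bash
python3 -m inch '[[[0,0,0.6],[0,0,0]],[[0,0,0.6],[0,0,0]],[[0,0,0.2],[0,0,0]],[[0,0,0],[0,0,0]],[[0,0,0],[0,0,0]]]'; python3 - <<'E'
from h import *
p,d=read_camera("side"); cv2.imwrite("pics/s2.png",cv2.resize(p[120:320,180:420,::-1],None,fx=3,fy=3))
st()
E
```

```text
clock: 4.72
position: [552.8, 125.7, 81.6]
ee_rot: [[0.978, -0.207, 0.0], [-0.207, -0.978, -0.0], [0.0, 0.0, -1.0]]
contact_force: [-0.6, 0.5, -0.0]
width: 0.006
4.78 [552.8 125.7  81.6] F [ 0.11  0.51 -0.74] w 0.01
```

View pics/s2.png

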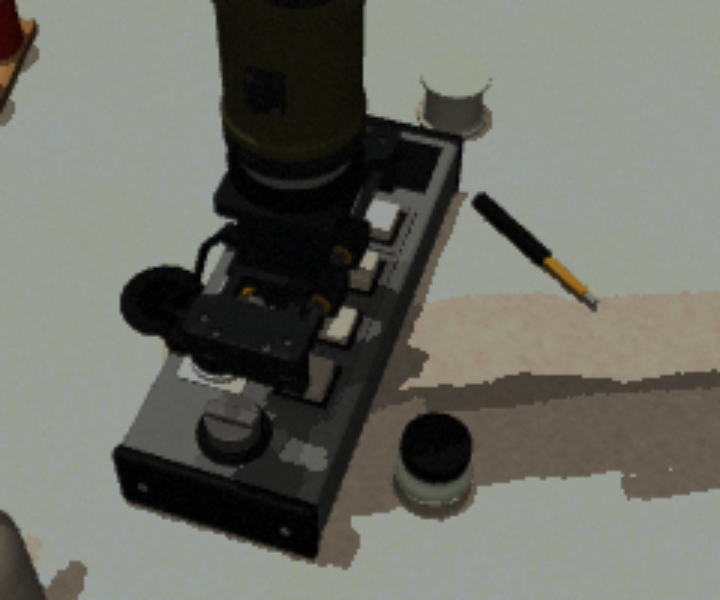

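The fingertip is just over key 1 at crop (310,380), and nothing else is near. I'll lower it gently.

```bash
python3 -m inch '[[[0,0,0.15],[0,0,0]],[[0,0,0.15],[0,0,0]],[[0,0,0.1],[0,0,0]],[[0,0,0],[0,0,0]]]'; python3 -m inch '[[[0,0,0.1],[0,0,0]],[[0,0,0],[0,0,0]]]'
```

```text
clock: 5.28
position: [552.6, 125.7, 77.4]
ee_rot: [[0.978, -0.207, -0.0], [-0.207, -0.978, -0.0], [-0.0, 0.0, -1.0]]
contact_force: [0.4, -0.2, -0.2]
width: 0.003
clock: 5.52
position: [552.6, 125.7, 76.4]
ee_rot: [[0.978, -0.207, -0.0], [-0.207, -0.978, -0.0], [-0.0, 0.0, -1.0]]
contact_force: [-0.0, -0.1, 0.2]
width: 0.004
```

```bash
python3 -m inch '[[[0,0,0.1],[0,0,0]],[[0,0,0],[0,0,0]]]'
```

```text
clock: 5.78
position: [552.6, 125.7, 75.4]
ee_rot: [[0.978, -0.207, -0.0], [-0.207, -0.978, -0.0], [-0.0, 0.0, -1.0]]
contact_force: [-0.5, 0.3, 0.0]
width: 0.001
```

```bash
python3 -m inch '[[[0,0,0.1],[0,0,0]],[[0,0,0],[0,0,0]]]'; python3 - <<'E'
from h import *
for i in range(1):
    st()
p,d=read_camera("side"); cv2.imwrite("pics/s3.png",cv2.resize(p[220:270,250:310,::-1],None,fx=10,fy=10,interpolation=2)); st()
E
```

```text
clock: 6.02
position: [552.7, 125.7, 74.5]
ee_rot: [[0.978, -0.207, -0.0], [-0.207, -0.978, -0.0], [-0.0, 0.0, -1.0]]
contact_force: [0.2, 0.1, 0.5]
width: 0.003
6.03 [552.7 125.7  74.5] F [0.16 0.08 0.52] w 0.0
6.08 [552.7 125.7  74.5] F [-0.15  0.42  0.7 ] w 0.0
```

View pics/s3.png

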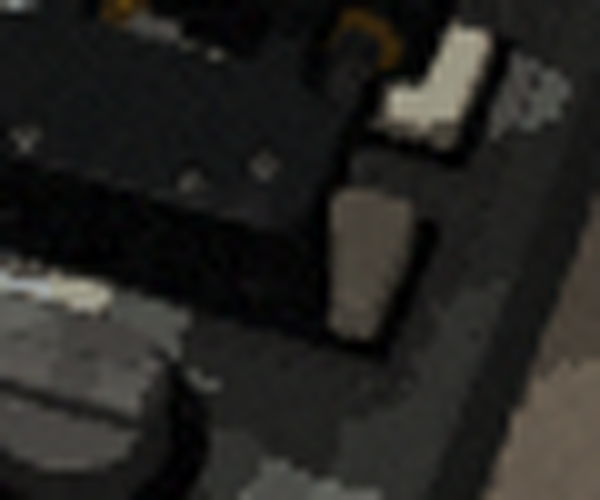

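```bash
python3 -m inch '[[[0,0,0.05],[0,0,0]],[[0,0,0],[0,0,0]]]';python3 -m inch '[[[0,0,0.05],[0,0,0]],[[0,0,0],[0,0,0]]]'
```

```text
clock: 6.32
position: [552.7, 125.7, 74.0]
ee_rot: [[0.978, -0.207, -0.0], [-0.207, -0.978, -0.0], [0.0, 0.0, -1.0]]
contact_force: [-0.1, -0.2, 0.3]
width: 0.003
clock: 6.58
position: [552.7, 125.7, 73.5]
ee_rot: [[0.978, -0.207, -0.0], [-0.207, -0.978, -0.0], [-0.0, 0.0, -1.0]]
contact_force: [-0.3, -0.3, -0.3]
width: 0.004
```

```bash
python3 - <<'E'
from h import *
g=get_calibration("wrist");p,d=read_camera("wrist"); cv2.imwrite("pics/w3.png",p[:,:,::-1]);np.save("w3.npy",d);np.save("g3.npy",g)
v,u=np.mgrid[0:420,0:560];W=world(g,u,v,d);np.save("W3.npy",W)
st()
E
```

```text
6.62 [552.7 125.7  73.5] F [ 0.37 -0.23  0.33] w 0.01
```

View pics/w3.png

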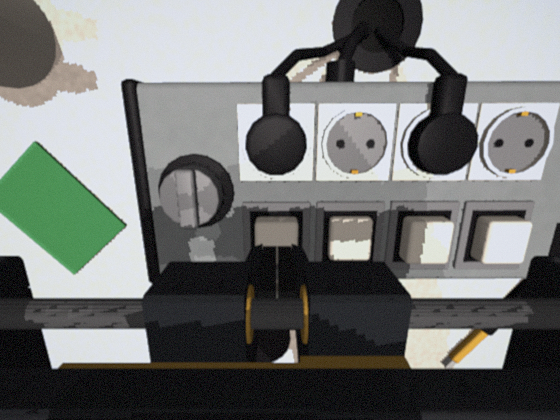

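The visible back part of key 1 is at (277,230), beyond the fingertip at about (277,255). I'll compare the depths there.

```bash
python3 - <<'E'
import numpy as np
W=np.load("W3.npy")
for n,(u0,u1,v0,v1) in dict(k1=(262,292,224,238),k2=(336,370,222,250),k3=(418,446,222,258),k4=(490,524,222,256),box=(205,235,100,140)).items():
    w=W[v0:v1,u0:u1].reshape(-1,3);print(n,np.round(np.median(w,0),1),np.round(w[:,2].std(),2))
for v in range(220,300,6): print(v,np.round(W[v,268],1),np.round(W[v,284],1))
E
```

```text
k1 [560.6 124.3  77.8] 12.04
k2 [544.5  76.1  71.7] 13.07
k3 [533.9  27.7  77.6] 9.54
k4 [524.7 -19.5  77.6] 10.28
box [634.5 145.1  61.9] 9.54
220 [566.8 128.6  72.2] [623.  110.9 252.4]
226 [564.7 128.9  78.1] [562.6 119.   77.9]
232 [560.7 129.8  78. ] [558.9 119.7  78.9]
238 [556.7 130.7  78. ] [554.4 120.6  77.5]
244 [553.  131.5  78.7] [550.5 121.4  77.9]
250 [562.6 128.4 111. ] [560.8 120.1 110.7]
256 [562.7 128.1 118.6] [561.1 120.3 118.8]
262 [562.6 128.  125.3] [561.  120.4 125.3]
268 [562.7 127.8 131.6] [561.6 120.5 132.5]
274 [562.8 127.5 137.6] [561.  120.7 136.9]
280 [562.6 127.5 142.4] [561.1 120.8 142.2]
286 [562.9 127.2 147.8] [560.7 121.  146.3]
292 [562.9 127.1 152.3] [560.9 121.1 151.1]
298 [559.1 128.  150.3] [558.4 121.6 151.4]
```

```bash
python3 - <<'E'
import numpy as np,cv2
W=np.load("W3.npy")
for v in range(236,262,2): print(v,[f"{W[v,u,2]:.0f}" for u in range(244,312,4)])
im=cv2.imread("pics/w3.png");cv2.imwrite("pics/w3c.png",cv2.resize(im[205:285,230:330],None,fx=7,fy=7,interpolation=2))
print(np.load("g3.npy",allow_pickle=True).item()["eye"])
E
```

```text
236 ['64', '64', '65', '77', '78', '77', '77', '77', '78', '78', '79', '78', '78', '77', '65', '65', '64']
238 ['64', '65', '64', '78', '78', '78', '78', '78', '76', '78', '78', '78', '78', '77', '65', '65', '64']
240 ['65', '65', '65', '78', '79', '78', '78', '78', '78', '77', '78', '78', '77', '77', '65', '65', '66']
242 ['65', '65', '65', '77', '78', '77', '77', '77', '78', '79', '78', '79', '77', '77', '65', '65', '64']
244 ['65', '65', '65', '76', '78', '79', '79', '79', '78', '79', '78', '78', '106', '77', '65', '64', '66']
246 ['64', '65', '65', '109', '110', '78', '78', '78', '77', '78', '77', '78', '110', '109', '66', '65', '66']
248 ['65', '65', '111', '112', '113', '109', '109', '108', '109', '108', '108', '108', '112', '112', '112', '64', '65']
250 ['66', '66', '113', '115', '115', '112', '111', '111', '112', '112', '111', '112', '114', '114', '115', '65', '64']
252 ['64', '65', '117', '117', '117', '114', '114', '114', '114', '115', '114', '114', '118', '116', '118', '116', '64']
254 ['65', '119', '119', '120', '120', '116', '117', '116', '116', '116', '116', '116', '119', '119', '120', '120', '65']
256 ['65', '122', '123', '121', '121', '119', '119', '119', '118', '118', '119', '118', '121', '123', '122', '122', '65']
258 ['64', '124', '125', '125', '123', '122', '121', '121', '120', '121', '120', '122', '120', '124', '125', '124', '64']
260 ['64', '126', '126', '127', '125', '123', '124', '123', '123', '122', '124', '123', '124', '126', '126', '127', '126']
[622.96915248 110.91288028 252.39916283]
```

View pics/w3c.png

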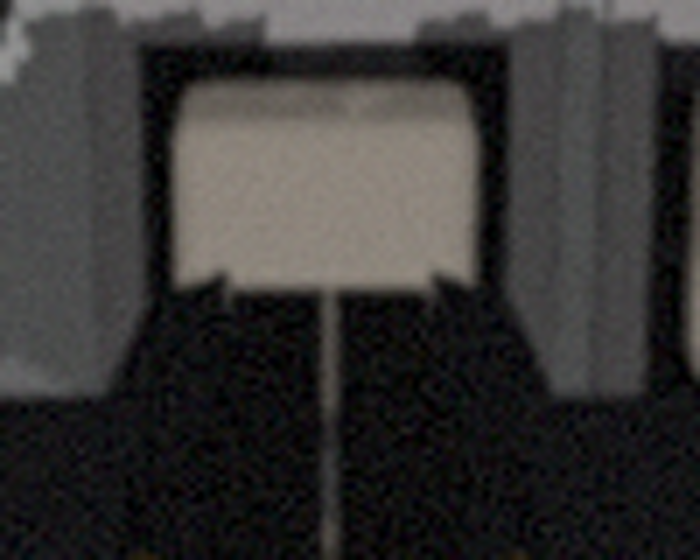

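```bash
python3 - <<'E'
from h import *
g=get_calibration("side");p,d=read_camera("side");v,u=np.mgrid[0:420,0:560];W=world(g,u,v,d)
for r in range(234,260,2): print(r,[f"{W[r,c,0]:.0f},{W[r,c,1]:.0f},{W[r,c,2]:.0f}" for c in range(270,296,3)])
gw=get_calibration("wrist");s=observe();q=(np.array(s["position"])-gw["eye"])@np.array(gw["rotation"]);print("TCP cam",q,"px",gw["mtx"][0,0]*q[0]/-q[2]+gw["mtx"][0,2],-gw["mtx"][1,1]*q[1]/-q[2]+gw["mtx"][1,2])
E
```

```text
234 ['556,208,214', '551,207,213', '547,206,213', '542,206,214', '537,206,214', '545,127,108', '543,95,65', '537,94,66', '531,94,66']
236 ['556,211,213', '551,211,214', '546,209,212', '541,211,216', '536,211,216', '549,101,65', '543,99,65', '537,98,64', '531,96,63']
238 ['555,217,215', '550,215,214', '545,216,216', '540,214,214', '536,212,212', '548,104,63', '542,103,63', '536,102,62', '530,102,64']
240 ['554,220,214', '549,219,214', '545,218,214', '540,216,211', '536,213,207', '546,121,80', '540,118,77', '535,108,64', '530,104,60']
242 ['554,221,210', '549,223,213', '544,223,215', '539,222,214', '468,603,754', '546,123,77', '539,125,79', '535,115,67', '529,113,65']
244 ['554,221,205', '549,224,209', '544,223,210', '539,223,210', '536,213,197', '545,130,79', '539,128,78', '534,120,68', '528,119,67']
246 ['555,218,195', '468,603,754', '544,224,205', '540,221,202', '536,214,193', '544,134,78', '538,134,78', '533,125,68', '527,123,66']
248 ['557,212,181', '551,214,184', '545,221,195', '540,223,198', '536,214,187', '543,138,78', '538,136,75', '533,128,65', '527,128,66']
250 ['557,211,173', '552,214,179', '546,215,181', '541,217,184', '536,214,181', '543,142,75', '538,136,68', '532,134,66', '526,131,63']
252 ['573,144,67', '552,214,173', '546,216,175', '541,216,177', '537,213,173', '543,141,67', '538,138,64', '532,139,66', '526,135,62']
254 ['573,147,64', '566,148,66', '560,147,67', '555,146,65', '549,145,66', '543,145,66', '537,143,64', '531,143,65', '525,141,63']
256 ['572,150,62', '566,149,61', '560,148,61', '554,150,65', '548,149,64', '542,150,67', '536,149,66', '530,147,65', '525,145,62']
258 ['571,155,62', '566,154,61', '560,154,62', '554,154,63', '548,152,62', '542,152,62', '536,152,63', '530,149,61', '524,150,63']
TCP cam [ 1.31125844e-01 -1.95214467e+01 -1.91814330e+02] px 276.82326385801406 239.62650996919174
```

Both the wrist and side depth put the real fingertip at about z=107, with the gripper body at 173. The reported TCP z of 73.5 is therefore about 33 mm too low, and key 1 is still untouched at 78. From here I'll trust vision and force for height. I'll go down 20 mm and then feel for contact.

```bash
python3 -m inch '[[[0,0,0.6],[0,0,0]],[[0,0,0.7],[0,0,0]],[[0,0,0.5],[0,0,0]],[[0,0,0.2],[0,0,0]],[[0,0,0],[0,0,0]]]'; python3 - <<'E'
from h import *
st()
g=get_calibration("wrist");p,d=read_camera("wrist");cv2.imwrite("pics/w4.png",p[:,:,::-1])
v,u=np.mgrid[0:420,0:560];W=world(g,u,v,d)
for v in range(226,262,2): print(v,[f"{W[v,u,2]:.0f}" for u in range(244,312,6)], np.round(W[v,270,0]))
E
```

```text
clock: 7.3
position: [552.6, 125.7, 53.3]
ee_rot: [[0.978, -0.207, -0.0], [-0.207, -0.978, -0.0], [-0.0, 0.0, -1.0]]
contact_force: [-0.0, -0.9, -0.9]
width: 0.008
7.3 [552.6 125.7  53.3] F [-0.01 -0.87 -0.86] w 0.01
226 ['65', '66', '65', '64', '65', '65', '65', '65', '66', '64', '65', '66'] 567.0
228 ['65', '66', '67', '68', '68', '68', '68', '68', '68', '65', '64', '65'] 567.0
230 ['64', '65', '72', '71', '71', '70', '71', '72', '71', '70', '65', '64'] 566.0
232 ['65', '63', '74', '74', '75', '74', '75', '75', '74', '74', '65', '64'] 566.0
234 ['65', '64', '77', '77', '77', '76', '77', '77', '76', '75', '65', '65'] 566.0
236 ['65', '65', '78', '78', '78', '78', '77', '77', '77', '232', '64', '65'] 565.0
238 ['65', '64', '77', '78', '77', '78', '77', '77', '78', '77', '64', '65'] 564.0
240 ['65', '64', '78', '78', '78', '79', '77', '77', '78', '77', '65', '66'] 563.0
242 ['65', '63', '78', '77', '78', '77', '77', '78', '79', '77', '65', '65'] 562.0
244 ['65', '65', '77', '86', '77', '77', '78', '79', '87', '77', '65', '65'] 560.0
246 ['65', '65', '90', '87', '78', '79', '78', '78', '89', '90', '65', '65'] 559.0
248 ['65', '65', '91', '86', '89', '89', '88', '89', '93', '92', '65', '64'] 563.0
250 ['64', '96', '94', '88', '91', '93', '92', '92', '96', '94', '65', '64'] 562.0
252 ['63', '97', '97', '94', '95', '94', '94', '95', '97', '98', '96', '65'] 562.0
254 ['65', '100', '99', '95', '96', '96', '96', '96', '100', '99', '99', '65'] 563.0
256 ['65', '102', '102', '98', '99', '100', '98', '99', '101', '102', '102', '64'] 563.0
258 ['65', '105', '103', '100', '101', '101', '101', '100', '102', '104', '104', '63'] 562.0
260 ['65', '107', '107', '103', '103', '103', '103', '104', '103', '106', '107', '65'] 563.0
```

Consistent: the tip is now at about 87, leaving roughly 8 mm. I'll feel the rest.

```bash
python3 -m inch '[[[0,0,0.25],[0,0,0]],[[0,0,0.25],[0,0,0]],[[0,0,0],[0,0,0]]]' | grep -E "posi|force"; python3 -m inch '[[[0,0,0.1],[0,0,0]],[[0,0,0],[0,0,0]]]'| grep -E "posi|force"; python3 -m inch '[[[0,0,0.1],[0,0,0]],[[0,0,0],[0,0,0]]]'| grep -E "posi|force"
```

```text
position: [552.5, 125.7, 48.3]
contact_force: [-0.5, -0.2, -0.6]
position: [552.7, 125.7, 47.5]
contact_force: [0.3, -0.2, 0.5]
position: [552.6, 125.7, 46.4]
contact_force: [-0.2, 0.7, 0.2]
```

```bash
python3 -m inch '[[[0,0,0.1],[0,0,0]],[[0,0,0],[0,0,0]]]'| grep -E "posi|force"; python3 -m inch '[[[0,0,0.07],[0,0,0]],[[0,0,0],[0,0,0]]]'| grep -E "posi|force"
```

```text
position: [552.6, 125.7, 45.4]
contact_force: [0.4, 0.8, -0.2]
position: [552.7, 125.7, 44.9]
contact_force: [-0.7, -0.2, 1.8]
```

```bash
python3 -m inch '[[[0,0,0.1],[0,0,0]],[[0,0,0],[0,0,0]]]'| grep -E "posi|force"; python3 -m inch '[[[0,0,0.1],[0,0,0]],[[0,0,0],[0,0,0]]]'| grep -E "posi|force|clock"
```

```text
position: [552.7, 125.7, 43.8]
contact_force: [0.1, -0.4, 1.3]
clock: 9.22
position: [552.7, 125.7, 42.8]
contact_force: [-0.2, -0.7, 2.7]
```

Key 1 touched at a reported z of about 44.5 and yields softly at 2.7 N, 1.7 mm down, so it is up. Lifting and moving to key 2.

```bash
python3 -m inch '[[[0,0,-0.5],[0,0,0]],[[0,0,-1.0],[0,0,0]],[[0,2.5,0],[0,0,0]],[[0,2.5,0],[0,0,0]],[[0,0,0.5],[0,0,0]],[[0,0,0.5],[0,0,0]],[[0,0,0.1],[0,0,0]],[[0,0,0],[0,0,0]],[[0,0,0],[0,0,0]]]'| grep -E "posi|force|clock"; python3 -m inch '[[[0,0,0.1],[0,0,0]],[[0,0,0.1],[0,0,0]],[[0,0,0],[0,0,0]],[[0,0,0],[0,0,0]]]'| grep -E "posi|force|clock"; python3 -m inch '[[[0,0,0.1],[0,0,0]],[[0,0,0.1],[0,0,0]],[[0,0,0],[0,0,0]],[[0,0,0],[0,0,0]]]'| grep -E "posi|force|clock"
```

```text
clock: 10.35
position: [542.5, 77.3, 46.8]
contact_force: [-0.3, -0.9, -0.1]
clock: 10.85
position: [542.4, 76.7, 44.8]
contact_force: [-1.0, -0.1, -0.2]
clock: 11.35
position: [542.4, 76.8, 42.8]
contact_force: [0.5, -0.1, -0.4]
```

```bash
python3 -m inch '[[[0,0,0.1],[0,0,0]],[[0,0,0.1],[0,0,0]],[[0,0,0.1],[0,0,0]],[[0,0,0],[0,0,0]]]'| grep -E "posi|force|clock"; python3 -m inch '[[[0,0,0.05],[0,0,0]],[[0,0,0.05],[0,0,0]],[[0,0,0],[0,0,0]]]'| grep -E "posi|force|clock"
```

```text
clock: 11.85
position: [542.3, 76.8, 39.7]
contact_force: [0.3, 0.8, 0.1]
clock: 12.22
position: [542.4, 76.8, 39.1]
contact_force: [-0.9, -0.7, 3.8]
```

```bash
python3 -m inch '[[[0,0,0.04],[0,0,0]],[[0,0,0],[0,0,0]]]'| grep -E "posi|force|clock"
```

```text
clock: 12.48
position: [542.4, 76.8, 38.5]
contact_force: [-0.8, 0.5, 3.8]
```

Key 2 touches about 6 mm lower (reported z ≈39) and rises to 3.8 N at once, so it is the latched one. Next are keys 3 and 4.

```bash
python3 -m inch '[[[0,0,-0.7],[0,0,0]],[[0,0,-1.2],[0,0,0]],[[0,2.5,0],[0,0,0]],[[0,2.5,0],[0,0,0]],[[0,0,0.5],[0,0,0]],[[0,0,0.5],[0,0,0]],[[0,0,0.1],[0,0,0]],[[0,0,0],[0,0,0]],[[0,0,0],[0,0,0]]]'| grep -E "posi|force|clock"; python3 -m inch '[[[0,0,0.1],[0,0,0]],[[0,0,0.1],[0,0,0]],[[0,0,0],[0,0,0]],[[0,0,0],[0,0,0]]]'| grep -E "posi|force|clock"; python3 -m inch '[[[0,0,0.1],[0,0,0]],[[0,0,0.1],[0,0,0]],[[0,0,0],[0,0,0]],[[0,0,0],[0,0,0]]]'| grep -E "posi|force|clock"
```

```text
clock: 13.6
position: [532.2, 28.4, 46.4]
contact_force: [-0.5, -1.5, -0.8]
clock: 14.1
position: [532.2, 28.0, 44.5]
contact_force: [0.0, 0.5, 1.7]
clock: 14.6
position: [532.2, 28.0, 42.5]
contact_force: [0.3, 1.3, 2.9]
```

Key 3 is up: contact at about 44.5, soft 2.9 N. On to key 4.

```bash
python3 -m inch '[[[0,0,-0.5],[0,0,0]],[[0,0,-1.0],[0,0,0]],[[0,2.5,0],[0,0,0]],[[0,2.5,0],[0,0,0]],[[0,0,0.5],[0,0,0]],[[0,0,0.5],[0,0,0]],[[0,0,0.1],[0,0,0]],[[0,0,0],[0,0,0]],[[0,0,0],[0,0,0]]]'| grep -E "posi|force|clock"; python3 -m inch '[[[0,0,0.1],[0,0,0]],[[0,0,0.1],[0,0,0]],[[0,0,0],[0,0,0]],[[0,0,0],[0,0,0]]]'| grep -E "posi|force|clock"; python3 -m inch '[[[0,0,0.1],[0,0,0]],[[0,0,0.1],[0,0,0]],[[0,0,0],[0,0,0]],[[0,0,0],[0,0,0]]]'| grep -E "posi|force|clock"
```

```text
clock: 15.72
position: [521.9, -20.5, 46.4]
contact_force: [-0.3, 0.3, 1.2]
clock: 16.23
position: [521.9, -20.9, 44.5]
contact_force: [-0.5, 0.8, 2.0]
clock: 16.73
position: [521.8, -20.9, 42.4]
contact_force: [0.5, 1.1, 2.3]
```

Key 4 is up too. Back to key 2 for the full press.

```bash
python3 -m inch '[[[0,0,-0.7],[0,0,0]],[[0,0,-1.0],[0,0,0]],[[0,-2.5,0],[0,0,0]],[[0,-2.5,0],[0,0,0]],[[0,-2.5,0],[0,0,0]],[[0,-2.5,0],[0,0,0]],[[0,0,0],[0,0,0]],[[0,0,0.8],[0,0,0]],[[0,0,0.5],[0,0,0]],[[0,0,0],[0,0,0]]]'| grep -E "posi|force|clock"; python3 -m inch '[[[0,0,0.3],[0,0,0]],[[0,0,0.3],[0,0,0]],[[0,0,0],[0,0,0]],[[0,0,0],[0,0,0]]]'| grep -E "posi|force|clock"
```

```text
clock: 17.98
position: [541.7, 75.5, 45.8]
contact_force: [-0.3, -0.3, 0.4]
clock: 18.48
position: [542.4, 76.9, 40.4]
contact_force: [0.1, 0.4, 0.0]
```

```bash
python3 -m inch '[[[0,0,0.1],[0,0,0]],[[0,0,0.1],[0,0,0]],[[0,0,0.1],[0,0,0]],[[0,0,0.1],[0,0,0]],[[0,0,0],[0,0,0]]]'| grep -E "posi|force|clock"; python3 -m inch '[[[0,0,0.1],[0,0,0]],[[0,0,0.1],[0,0,0]],[[0,0,0],[0,0,0]]]'| grep -E "posi|force|clock"
```

```text
clock: 19.1
position: [542.5, 76.9, 36.6]
contact_force: [-0.9, 0.1, 4.7]
clock: 19.48
position: [542.5, 76.9, 35.3]
contact_force: [-2.1, 0.3, 11.2]
```

```bash
python3 -m inch '[[[0,0,0.06],[0,0,0]],[[0,0,0],[0,0,0]],[[0,0,0],[0,0,0]]]'| grep -E "posi|force|clock"; python3 -m inch '[[[0,0,-0.4],[0,0,0]],[[0,0,-0.6],[0,0,0]],[[0,0,-1.5],[0,0,0]],[[0,0,-4],[0,0,0]],[[0,0,-5],[0,0,0]],[[0,0,-5],[0,0,0]],[[-2,0,-5],[0,0,0]],[[-3,0,-2],[0,0,0]],[[0,0,0],[0,0,0]],[[0,0,0],[0,0,0]]]'| grep -E "posi|force|clock"
python3 - <<'E'
from h import *
g=get_calibration("wrist");p,d=read_camera("wrist");cv2.imwrite("pics/w9.png",p[:,:,::-1])
v,u=np.mgrid[0:420,0:560];W=world(g,u,v,d)
for n,c in zip("1234",[(552.5,125),(542.1,75.9),(531.5,27.5),(521.7,-21.3)]):
    m=(np.hypot(W[...,0]-c[0],W[...,1]-c[1])<9)&(W[...,2]<120);print(n,m.sum(),np.median(W[m][:,2]) if m.any() else None)
p,d=read_camera("side");cv2.imwrite("pics/s9.png",p[:,:,::-1])
E
```

```text
clock: 19.85
position: [542.5, 76.8, 35.2]
contact_force: [-3.0, -0.4, 15.6]
clock: 21.1
position: [493.7, 86.7, 268.6]
contact_force: [0.4, -0.7, -0.3]
1 166 77.99739501515822
2 167 77.85740367725617
3 167 77.79573614088571
4 170 77.8021911230702
```

View pics/w9.png

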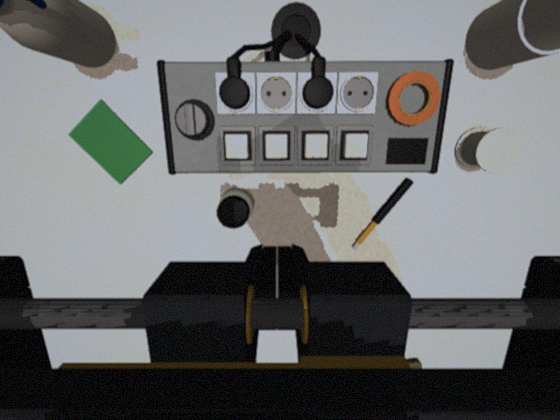

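All four keys, at (237,146) to (353,146), are level at about 78 mm, and the bystanders stand where they were. The arm is clear, so I'm handing in.

```bash
python3 -c "
from rig import *
print(ticket.finish_job())"
```

```text
the job is handed in; nothing more can be done
None
```

The latched key was at position 2. I pressed it fully down and let it go, and it sprang up level with the other three. The job was handed in at about 21 s.

- **Taps, from the main switch end:** Keys 1, 3 and 4 yielded softly at about 2.3–2.9 N, about 2 mm down, far short of their click. Key 2 touched about 6 mm lower and reached 3.8 N at once.
- **Press on key 2:** I pressed it onto its stop, where the force rose to 15.6 N with no further travel, then released it.
- **Last checks:** Wrist-camera depth put all four key faces at 77.8–78.0 mm (key 2 was 72.2 mm before). The last wrist picture showed nothing on the bench out of place. The arm was well clear, with no force on the tool.
- **One disagreement:** With the gripper shut, the reported tool height read about 33 mm lower than the real fingertip seen by both cameras. I relied on camera depth and contact force for heights instead.

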